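# Put the stone jar away and latch the stone locker

## Task

Lock the stones away for the night: stand the yellow jar in the empty seat of the stone locker's tray, slide the tray fully home, and push the locker door shut until its sprung latch snaps behind the strike and holds it by itself. The strike is adjustable and its setting is not known, so feel for the snap: push slowly and with less than 20 N once the door nears the latch, and never slam it. Leave the white jar in its seat and the black and the red-lidded jar where they stand.

Things in the scene. Friction and masses are not known exactly. Their poses are not given: they have to be found in the camera images.
- yellow_jar_mid (a point): Middle of the screw-lid jar to be put away: yellow body, white lid, round, 35 mm across (36 mm at the lid), 30 mm tall, about 50 g. The point is on its axis, 15 mm above its underside. It starts upright on the bench; the lid is its top 9 mm. z up the axis.
- black_jar: Black screw-lid jar, 40 mm across, 34 mm tall, standing on the bench; stays there. Origin: centre of its underside.
- red_jar: White jar with a red lid, 37 mm across, 26 mm tall, standing on the bench; stays there. Origin: centre of its underside.
- white_jar: White jar with a white lid, 33 mm across, 24 mm tall, already standing in the other seat of the tray; stays in that seat and travels in with the tray. Origin: centre of its underside.
- locker: Dark grey steel stone locker fixed on the bench, 180 mm wide, 122 mm deep, roof at 88 mm. Origin: on the bench under the middle of its open front; x points into the locker, y to its left side (as seen from the robot), z up. The front edges of roof and walls lie 5 mm behind the origin (at x = +5 mm).
- tray (a joint): Jar tray on runners: 0 = fully home against its stop, grows as it comes out toward -x of the locker; starts at 0.088 m. About 2 to 4 N move it; it stays where it is left.
- tray_front (a point): Middle of the tray's upright front plate, on its outer face, 50 mm above the bench (the plate reaches from 14 to 60 mm high, 156 mm wide, 5 mm thick). With the tray home this face stands 6 mm ahead of the roof's edge, so it can be pushed home from in front with the tool pointing down. Axes as the locker.
- empty_seat (a point): Centre of the floor of the tray's empty seat: a round bore 41 mm across, 7 mm deep, in a wooden board whose top is 32 mm above the bench (the seat's floor is 25 mm above it). Axes as the locker. The front plate is 53 mm away toward -x, the other seat 74 mm away toward -y; nothing else is near, so the jar is best held with the fingers either side of it along y.
- full_seat (a point): Centre of the floor of the tray's other seat, same size, 74 mm from the empty one toward -y of the locker; the white jar stands in it.
- door (a joint): Locker door, hinged upright at the locker's right (-y) front edge, 176 mm wide, 14 mm thick, 10 to 84 mm high: rad, 0 = closed at the strike's mid setting, grows as it swings open toward the robot (counter-clockwise from above). Starts at 1.6 to 2.0, stays where left. Latched it rests at -0.033 to +0.033 by the strike's hidden setting, against a rubber buffer of about 10 N/mm at the free edge; end stop -0.042.
- door_push (a point): Point on the flat outer face of the door to push on, 135 mm from the hinge axis, 68 mm above the bench; moves with the door. Its x points square into the outer face (the way to push), y from hinge to free edge. Pushed here, riding the bolt over the strike takes 4 to 9 N while the free edge goes from 10 to 2 mm short of its resting place; then it snaps, the force drops until the buffer is met.
- door_hinge (a point): Point on the door's upright hinge axis, 68 mm above the bench; 8 mm behind the plane of the outer face. Turns with the door.
- lamp_strut (a point): An obstacle, not to be used: point half-way up the lower strut of the magnifier lamp that leans in at the left. The strut rises from the lamp's head (world x 0.30, y 0.38, z 0.04) to x 0.52, z 0.47, then the upper arm goes back to the left (to x 0.36, y 0.76, z 0.75). The head lies at x 0.08 to 0.30, y 0.26 to 0.50, up to z 0.12; an arm drawn in to 0.40 m from the base axis passes above it.
- bolt (a joint): Brass latch bolt in the door's free edge, 30 mm above the bench, bevelled on the side that meets the strike: m, 0 = sprung fully out, grows to about 0.0055 as it rides over the strike's lip, and springs back to 0 when it snaps in behind the lip (or when the door is left open). A small steel thumb slide on the door's outer face moves with it.

How it is judged:
By the outcome, as a careful person would: the job done as asked, in the order asked, and still so for the second after the job is handed in, with the robot touching nothing.
It also fails if it takes over 72 s, if anything falls off the work surface, if the arm or the gripper's body presses on something with over 40 N, if the wrist force passes 120 N, or if a joint passes its speed limit or range.

## Robot

A 7-joint arm with a two-finger parallel gripper is mounted at the origin on a cart in front of the work surface, level with it; the furniture and walls round the work are solid. World frame = base frame: x ahead of the robot, y to its left, z up, the work surface at z = 0. Lengths are in m, angles in degrees, forces in N, time in s.
With the tool pointing down it reaches from about 0.35 to 0.9 m from the base axis. Payload 19.9 kg.
Tool frame: the origin (TCP) lies between the finger pads; the fingertips stand 17 mm ahead of it and the grasp point (between the pads) lies 2 mm behind it; y points along the fingers, z is the direction in which the jaws open and shut, and the axes are right-handed (so a half turn about y gives the same grasp; the last joint's range is limited). The gripper opens to 85 mm and grips with 20 to 120 N. Pads are 22 mm wide; open, the fingers measure 114 mm over their backs; the gripper's body (76 mm by 85 mm) begins 54 mm behind the grasp point. The pads swing forward as they close: fully open they stand 13 mm farther back than shut.
Start: joints at [61.507, 23.915, -0.59, 92.452, 0.269, 63.638, -3.037], TCP at [0.275, -0.561, 0.248] pointing down, gripper open.
Joint ranges: [-161.28, 161.28], [-22.2, 115.67], [-73.04, 71.86], [3.21, 147.25], [-68.34, 248.33], [10.77, 114.83], [-161.83, 161.83]. Speed limits (degrees/s): [108.29, 108.29, 136.94, 136.94, 172.46, 172.46, 172.46].

## Interface

Orientations are given as [roll, pitch, yaw] about the fixed x, y, z axes, in that order (R = Rz(yaw) Ry(pitch) Rx(roll)).
In Python, from bench import r, grab_frame, camera_model gives the robot as it stands.
- The arm moves only by the tool apply_moves, never from a script. Its argument "deltas" is a list that holds one entry, the list of rows, each a list of 6 numbers: the shift along the world's x, y, z in mm, then the turn, a rotation vector about the world's x, y, z in rad. A call has 1 to 5 rows; each row shifts and turns the commanded pose from where the row before left it; what a row does not reach is not made up. A row lasts 1/8 s, in which the tool goes at most 62.5 mm and 10.7 degrees, less where a joint would pass 70% of its speed; a pose out of reach is approached as far as the arm can. A call with a gripper value outside its range is refused whole. "jaw" is the finger opening in mm, from 0 to 85.4, set as the call begins (left out, the last holds). The fingers move at their own pace and stop on an object; "force" is the grip in N (left out, the last holds). Time passes only in rows, so rows that do not move let the fingers close. It gives the time, the measured TCP pose, the force and the opening at its end, in the units of the state.
- r.get_obs(): the state, without advancing time (a new reading comes with each control period).
- grab_frame(name): name is "side" or "top"; returns the picture (384x512x3 uint8, red, green, blue); there is no depth.
- camera_model(name): a dict with "K" (3x3 intrinsics, pixels), "R" (3x3) and "t" (3): a world point X has camera coordinates R X + t. Camera axes: x right, y down, z forward; pixel columns grow to the right and rows downward; lengths in m; the calibration is good to about 2 mm. A picture is of the moment at which its call begins. camera_model takes no time and is no camera call.
- r.finish_job(): hands the job in, once; it reports no verdict.
The state is a dict: "clock": time; "qpos": joint angles; "qvel": joint speeds; "tau": joint torques, N m; "position": TCP position; "tool_rot": TCP orientation; "contact_force": force on the tool from outside, world axes, zero at the start; "moment": the same for the moment, N m; "gripper_width": finger opening in m.
Only numpy, scipy, OpenCV 4.12 (cv2) and the standard library are available. Lean on these libraries where they do the work, as an engineer would, in place of code of your own. Each camera call takes 0.05 s, during which the arm holds its last target. There are 200 camera calls.

## Working session

There is one attempt and no reset: what is moved stays moved. The work goes in short steps, Python scripts to look and compute and a tool call to move; the robot and the scene stay as the last step left them, time stands still between calls to the robot, and variables do not carry over. Pictures are saved under pics/ and viewed, about 8 in all and at most 12, crops included, and the job is handed in when it is done.

Besides the shell and the picture viewer there is one more tool, called after "Request:" by a JSON object that holds its "api" and its "payload". apply_moves: Moves the arm, as the interface text tells. Its arguments: {"type":"object","properties":{"deltas":{"type":"array","items":{"type":"array","items":{"type":"array","items":{"type":"number"}}}},"jaw":{"type":"number"},"force":{"type":"number"}},"required":["deltas"]}

```bash
mkdir -p pics
python3 - <<'E'
from bench import r, grab_frame, camera_model
import cv2,numpy as np
for n in("side","top"):
    cv2.imwrite(f"pics/{n}0.png",grab_frame(n)[:,:,::-1]); c=camera_model(n); print(n,np.round(c["K"],1).tolist(),np.round(c["R"],3).tolist(),np.round(-np.array(c["R"]).T@c["t"],3))
print(r.get_obs())
E
```

```text
side [[370.4, 0.0, 260.0], [0.0, 370.4, 184.3], [0.0, 0.0, 1.0]] [[0.854, -0.52, -0.027], [-0.201, -0.282, -0.938], [0.48, 0.806, -0.346]] [-0.071 -1.025  0.586]
top [[422.0, 0.0, 254.8], [0.0, 422.0, 198.6], [0.0, 0.0, 1.0]] [[-0.009, -1.0, 0.014], [-0.984, 0.007, -0.176], [0.176, -0.015, -0.984]] [ 0.269 -0.018  1.691]
{'clock': 0.1, 'qpos': array([61.50764901, 23.94274057, -0.5895326 , 92.48187421,  0.26851618,
       63.63785618, -3.03531203]), 'qvel': array([-0.04202075, -0.05791558, -0.05319693, -0.1239362 ,  0.02544719,
        0.0929147 ,  0.1128579 ]), 'tau': array([ 1.82553398e-03, -8.65828586e+01,  6.79778382e-01, -4.35637057e+01,
        1.91296684e-02,  4.98014051e-03, -7.03567935e-05]), 'position': array([ 0.2749661 , -0.5609416 ,  0.24774481]), 'tool_rot': array([-9.00609474e+01, -4.45533638e-03, -1.53884662e+02]), 'contact_force': array([0.31351891, 1.07731105, 0.1153599 ]), 'moment': array([-0.0018637 , -0.02262334,  0.01440157]), 'gripper_width': 0.08556797008426509}
```

View pics/side0.png

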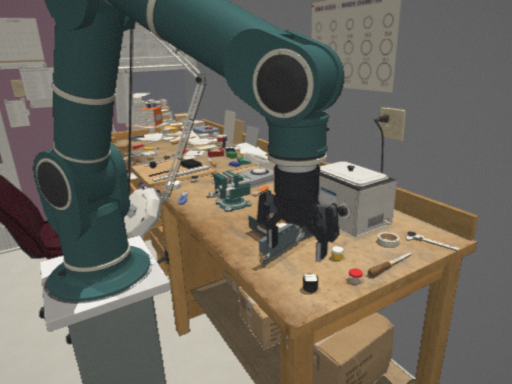

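View pics/top0.png

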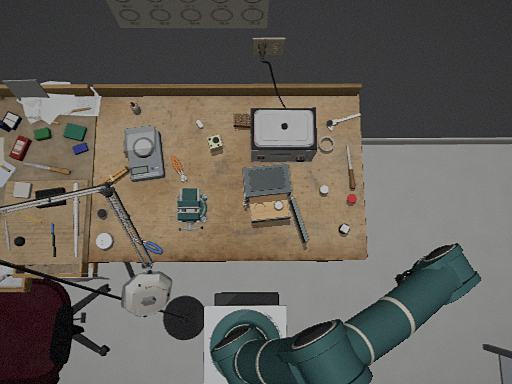

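```bash
cat > h.py <<'E'
from bench import r, grab_frame, camera_model
import cv2,numpy as np
def ray(n,u,v,z):
    c=camera_model(n);R=np.array(c["R"]);C=-R.T@np.array(c["t"])
    d=R.T@np.linalg.inv(c["K"])@[u,v,1]; return C+d*(z-C[2])/d[2]
def proj(n,X):
    c=camera_model(n);p=np.array(c["K"])@(np.array(c["R"])@X+c["t"]);return p[:2]/p[2]
E
python3 - <<'E'
from h import *
im=cv2.imread("pics/top0.png"); c=cv2.resize(im[150:250,230:363],None,fx=6,fy=6,interpolation=cv2.INTER_CUBIC); cv2.imwrite("pics/crop1.png",c)
E
```

```text
(no output)
```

View pics/crop1.png

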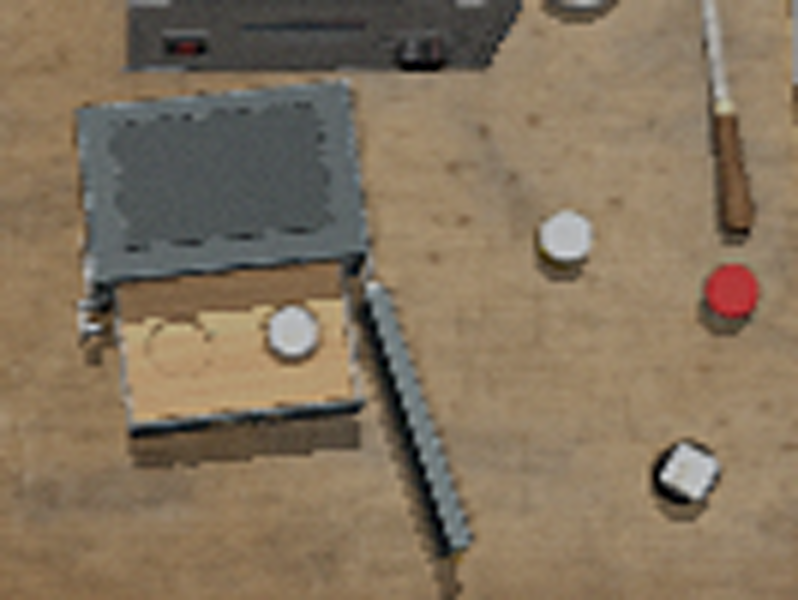

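Run:
```python
from h import *
im=cv2.imread("pics/top0.png")
P=lambda u,v,z:ray("top",230+(u+.5)/6-.5,150+(v+.5)/6-.5,z)
bl,br,fr,fl=[P(*p,.088) for p in((78,107),(348,83),(368,252),(95,280))]
print("roof",bl,br,fr,fl,"w",np.linalg.norm(bl-br),np.linalg.norm(fl-fr),"d",np.linalg.norm(bl-fl),np.linalg.norm(br-fr))
a=lambda d:np.degrees(np.arctan2(d[1],d[0]))
print("yaw",a(bl-br)-90,a(fl-fr)-90,a(bl-fl),a(br-fr))
tl,tr=P(133,435,.06),P(360,408,.06); print("tray front",tl,tr,np.linalg.norm(tl-tr),a(tl-tr)-90)
print("seat by eye",P(180,347,.032))
h0,h1=P(372,285,.084),P(460,548,.084);print("door",h0,h1,np.linalg.norm(h0-h1))
hsv=cv2.cvtColor(im,cv2.COLOR_BGR2HSV)
def cen(m,u,v,k=7):
    w=np.zeros(m.shape,np.uint8);w[v-k:v+k+1,u-k:u+k+1]=1
    n,l,s,c=cv2.connectedComponentsWithStats((m&(w>0)).astype(np.uint8)); i=1+np.argmax(s[1:,4]);return c[i],s[i,4]
wh=(hsv[...,1]<50)&(hsv[...,2]>140)
for n,u,v,z in(("yellow",324,189,.03),("white",278,205,.049),("black",344,228,.034)):
    c,A=cen(wh,u,v); print(n,c,A,ray("top",*c,z))
c,A=cen((hsv[...,1]>150)&((hsv[...,0]<8)|(hsv[...,0]>172)),351,198);print("red",c,A,ray("top",*c,.026))
s=cv2.imread("pics/side0.png");g=cv2.resize(s[200:300,230:370],None,fx=5,fy=5,interpolation=cv2.INTER_CUBIC);cv2.imwrite("pics/crop2.png",g)
hs=cv2.cvtColor(s,cv2.COLOR_BGR2HSV)
for nm,m in(("ylw",(hs[...,1]>170)&(hs[...,0]>18)&(hs[...,0]<35)&(hs[...,2]>120)),("ywh",(hs[...,1]<60)&(hs[...,2]>140))):
    try:
        c,A=cen(m,337,254);print(nm,c,A,ray("side",*c,.0105 if nm=="ylw" else .028))
    except Exception as e:print(nm,e)
```

```text
roof [0.68024522 0.00404985 0.088     ] [ 0.69540084 -0.17251449  0.088     ] [ 0.58272852 -0.18287328  0.088     ] [ 0.56550508 -0.006423    0.088     ] w 0.17721360029357647 0.17728889179086024 d 0.11521710029693037 0.11314749616211534
yaw 4.906030176625777 5.575022711924262 5.2151916932203894 5.252853849765549
tray front [ 0.4683551  -0.03030691  0.06      ] [ 0.48490307 -0.17803434  0.06      ] 0.14865136064204926 6.3914505959959484
seat by eye [ 0.53027143 -0.06216973  0.032     ]
door [ 0.56176708 -0.18534506  0.084     ] [ 0.39172092 -0.23710275  0.084     ] 0.17774857702668637
yellow [324.06779661 188.66101695] 59 [ 0.60518995 -0.32278488  0.03      ]
white [278.28 204.7 ] 50 [ 0.53793048 -0.13565788  0.049     ]
black [344.51923077 227.90384615] 52 [ 0.44562785 -0.39704837  0.034     ]
red [351.62295082 198.18032787] 61 [ 0.56622156 -0.43316011  0.026     ]
ylw [336.75 256.7 ] 40 [ 0.59309978 -0.33233739  0.0105    ]
ywh [337.52       249.73333333] 75 [ 0.60079429 -0.32600654  0.028     ]
```

View pics/crop2.png

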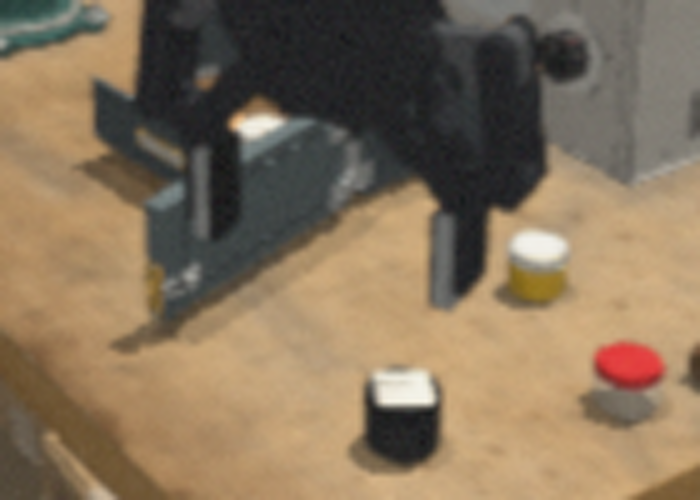

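Request:
{"api": "apply_moves", "payload": {"deltas": [[[40,28,-6,0,0,-0.06],[45,32,-6,0,0,-0.06],[45,32,-6,0,0,-0.06],[45,32,-6,0,0,-0.06],[45,32,-6,0,0,-0.06]]], "jaw": 85}}

```text
clock: 0.72
position: [0.4963, -0.404, 0.2179]
tool_rot: [-90.0, -0.0, -171.2]
contact_force: [0.2, -0.5, -0.5]
gripper_width: 0.085
```

Request:
{"api": "apply_moves", "payload": {"deltas": [[[45,32,-18,0,0,-0.063],[40,30,-30,0,0,0],[24,19,-30,0,0,0],[0,0,0,0,0,0],[0,0,0,0,0,0]]], "jaw": 70}}

```text
clock: 1.35
position: [0.6036, -0.3249, 0.1404]
tool_rot: [-90.0, -0.0, -174.7]
contact_force: [0.0, -0.0, 0.1]
gripper_width: 0.0701
```

Run:
```python
from h import *
im=grab_frame("side")[:,:,::-1]; cv2.imwrite("pics/s1.png",cv2.resize(im[150:290,230:430],None,fx=4,fy=4,interpolation=cv2.INTER_CUBIC))
o=r.get_obs();print(o["position"],o["tool_rot"],o["contact_force"],o["gripper_width"],o["clock"])
```

```text
[ 0.60360416 -0.32536895  0.14090435] [-8.99536549e+01  1.24537965e-02 -1.74757373e+02] [-1.5122429  -0.12616445  0.30306683] 0.0698567385514702 1.4
```

View pics/s1.png

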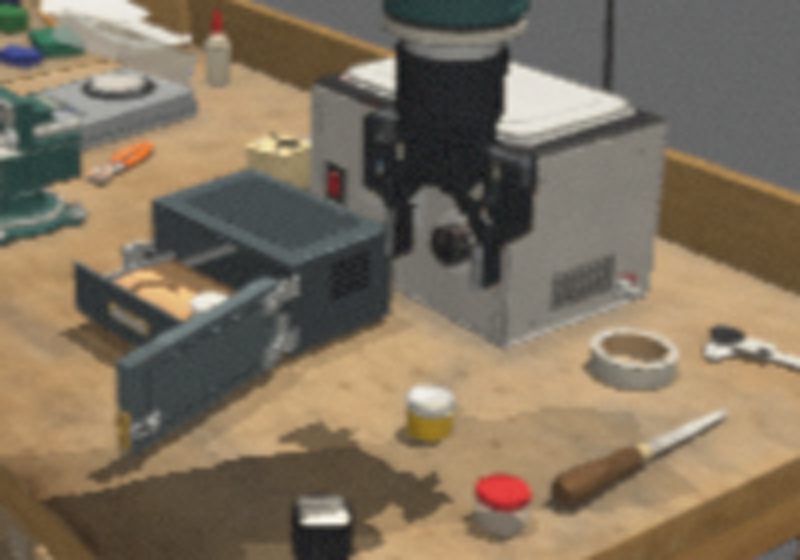

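Request:
{"api": "apply_moves", "payload": {"deltas": [[[0,1,-40,0,0,0],[0,0,-40,0,0,0],[0,0,-25,0,0,0],[0,0,-10,0,0,0],[0,0,0,0,0,0]]], "jaw": 60}}

```text
clock: 2.02
position: [0.604, -0.3239, 0.0259]
tool_rot: [-90.0, 0.0, -174.7]
contact_force: [-0.4, -0.4, 0.4]
gripper_width: 0.06
```

Request:
{"api": "apply_moves", "payload": {"deltas": [[[0,0,0,0,0,0],[0,0,0,0,0,0],[0,0,0,0,0,0],[0,0,0,0,0,0],[0,0,0,0,0,0]]], "jaw": 25, "force": 25}}

```text
clock: 2.65
position: [0.6047, -0.3236, 0.0268]
tool_rot: [-89.9, 0.1, -174.7]
contact_force: [-1.7, 0.7, 6.4]
gripper_width: 0.0326
```

Run:
```python
from h import *
im=grab_frame("side")[:,:,::-1]; a=cv2.resize(im[210:280,290:390],None,fx=8,fy=8,interpolation=cv2.INTER_CUBIC);cv2.imwrite("pics/s2.png",a)
o=r.get_obs();print(o["position"],o["tool_rot"],o["contact_force"],o["gripper_width"],o["clock"])
```

```text
[ 0.60470292 -0.32360858  0.02678429] [-8.99423424e+01  8.48633560e-02 -1.74689189e+02] [-2.13465145  1.00045464  7.8798549 ] 0.032406159018167714 2.7
```

View pics/s2.png

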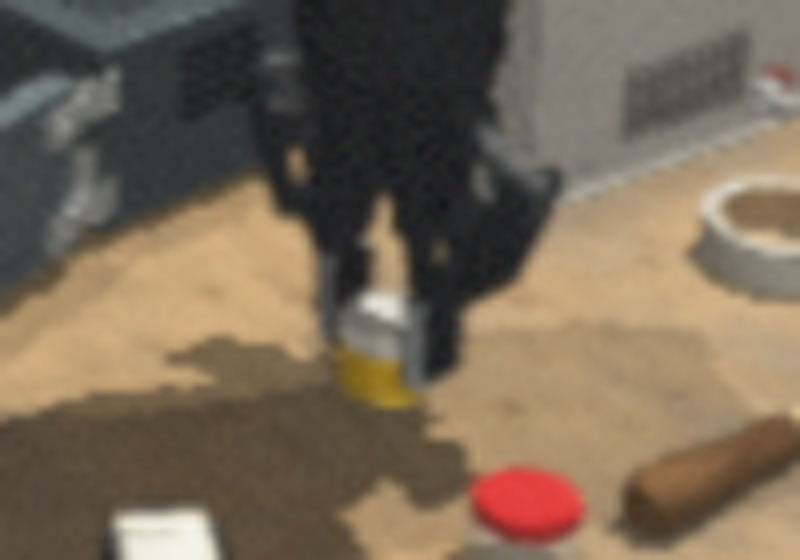

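Request:
{"api": "apply_moves", "payload": {"deltas": [[[0,0,10,0,0,0],[0,0,35,0,0,0],[0,0,40,0,0,0],[0,0,35,0,0,0],[0,0,0,0,0,0]]]}}

```text
clock: 3.32
position: [0.6055, -0.3238, 0.1493]
tool_rot: [-89.8, 0.3, -174.7]
contact_force: [-0.5, -0.5, -1.2]
gripper_width: 0.0325
```

Request:
{"api": "apply_moves", "payload": {"deltas": [[[-10,35,0,0,0,0],[-16,55,0,0,0,0],[-16,57,0,0,0,0],[-16,57,0,0,0,0],[-16,57,0,0,0,0]]]}}

```text
clock: 3.95
position: [0.5292, -0.0604, 0.1452]
tool_rot: [-90.0, -0.0, -174.7]
contact_force: [2.2, 0.6, -0.8]
gripper_width: 0.0321
```

Request:
{"api": "apply_moves", "payload": {"deltas": [[[0,0,-10,0,0,0],[0,0,-10,0,0,0],[0,0,0,0,0,0],[0,0,0,0,0,0]]]}}

```text
clock: 4.45
position: [0.5302, -0.0631, 0.1252]
tool_rot: [-90.0, -0.0, -174.8]
contact_force: [0.7, -0.4, -0.0]
gripper_width: 0.0326
```

Run:
```python
from h import *
s=grab_frame("side")[:,:,::-1];t=grab_frame("top")[:,:,::-1]
o=r.get_obs();p=o["position"];print(p,o["tool_rot"],o["contact_force"],o["gripper_width"],o["clock"])
R=lambda i:cv2.resize(i,(400,400),interpolation=cv2.INTER_CUBIC)
u,v=proj("side",p).astype(int);a=s[v-35:v+35,u-35:u+35];print(u,v);u,v=proj("top",p).astype(int);b=t[v-35:v+35,u-35:u+35];print(u,v)
cv2.imwrite("pics/s3.png",np.hstack([R(a),R(b)]))
hs=cv2.cvtColor(np.ascontiguousarray(s),cv2.COLOR_BGR2HSV);m=(hs[...,1]>150)&(hs[...,0]>18)&(hs[...,0]<35)&(hs[...,2]>90)
n,l,st,c=cv2.connectedComponentsWithStats(m.astype(np.uint8))
for i in range(1,n):
    if st[i,4]>15 and abs(c[i]-proj("side",p)).max()<40:print(st[i],c[i])
q=p.copy();q[2]-=.0155;print("expected yellow centre",proj("side",q))
```

```text
[ 0.53028974 -0.06273236  0.12540254] [-9.00004900e+01  1.18693578e-02 -1.74734889e+02] [-0.16944641  0.54668618 -1.83049452] 0.032517395724702955 4.55
267 196
260 203
[264 201   8   5  25] [266.56 203.24]
expected yellow centre [268.00858207 200.45857407]
```

View pics/s3.png

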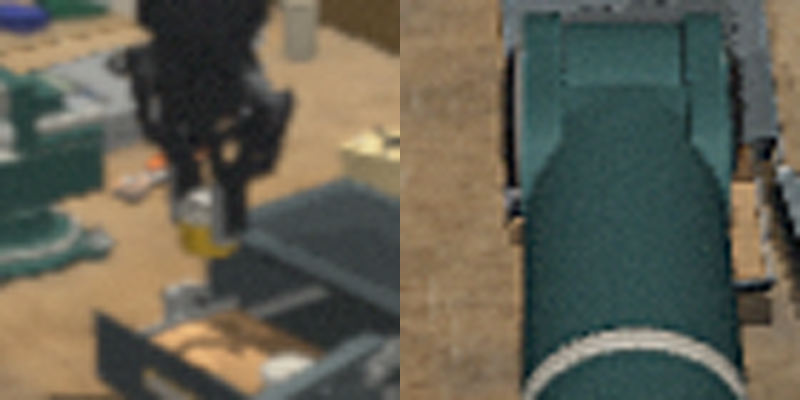

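Request:
{"api": "apply_moves", "payload": {"deltas": [[[0,0.5,-20,0,0,0],[0,0,-20,0,0,0],[0,0,-15,0,0,0],[0,0,-10,0,0,0],[0,0,0,0,0,0]]]}}

```text
clock: 5.18
position: [0.5299, -0.0617, 0.0599]
tool_rot: [-90.0, -0.0, -174.7]
contact_force: [-0.6, -1.2, -0.4]
gripper_width: 0.0324
```

Request:
{"api": "apply_moves", "payload": {"deltas": [[[0,0,-2,0,0,0],[0,0,-2,0,0,0],[0,0,-2,0,0,0],[0,0,0,0,0,0]]]}}

```text
clock: 5.68
position: [0.5301, -0.0616, 0.0542]
tool_rot: [-90.0, -0.0, -174.7]
contact_force: [1.1, 0.6, 0.0]
gripper_width: 0.033
```

Request:
{"api": "apply_moves", "payload": {"deltas": [[[0,0,-1,0,0,0],[0,0,-1,0,0,0],[0,0,0,0,0,0]]]}}

```text
clock: 6.05
position: [0.5301, -0.0617, 0.0522]
tool_rot: [-90.0, -0.0, -174.7]
contact_force: [-0.2, -0.6, -1.3]
gripper_width: 0.0328
```

Request:
{"api": "apply_moves", "payload": {"deltas": [[[0,0,-1,0,0,0],[0,0,0,0,0,0]]]}}

```text
clock: 6.3
position: [0.5306, -0.0617, 0.0517]
tool_rot: [-90.0, 0.1, -174.7]
contact_force: [-0.6, 0.6, 6.2]
gripper_width: 0.0325
```

Request:
{"api": "apply_moves", "payload": {"deltas": [[[0,0,0,0,0,0],[0,0,0,0,0,0],[0,0,0,0,0,0]]], "jaw": 50}}

```text
clock: 6.68
position: [0.53, -0.0617, 0.0512]
tool_rot: [-90.0, -0.0, -174.7]
contact_force: [-0.1, 0.3, 0.3]
gripper_width: 0.0499
```

Request:
{"api": "apply_moves", "payload": {"deltas": [[[0,0,10,0,0,0],[0,0,25,0,0,0],[0,0,40,0,0,0],[0,0,40,0,0,0],[-30,0,10,0,0,0]]]}}

```text
clock: 7.3
position: [0.5018, -0.0616, 0.1793]
tool_rot: [-90.0, 0.3, -174.7]
contact_force: [-0.3, 0.3, -1.0]
gripper_width: 0.0497
```

Request:
{"api": "apply_moves", "payload": {"deltas": [[[-50,-10,0,0,0,0],[-45,-15,0,0,0,0],[0,0,0,0,0,0]]], "jaw": 0}}

```text
clock: 7.68
position: [0.4028, -0.0876, 0.177]
tool_rot: [-90.0, 0.0, -174.8]
contact_force: [0.2, -0.0, -1.2]
gripper_width: -0.0001
```

Run:
```python
from h import *
s=grab_frame("side")[:,:,::-1]
o=r.get_obs();p=o["position"];print(p,o["contact_force"],o["gripper_width"],o["clock"])
cv2.imwrite("pics/s4.png",cv2.resize(s[170:290,210:370],(800,600),interpolation=cv2.INTER_CUBIC))
```

```text
[ 0.40459257 -0.0870977   0.17717054] [ 1.62066842 -0.03485653  0.10568573] 9.613235862083119e-05 7.725
```

View pics/s4.png

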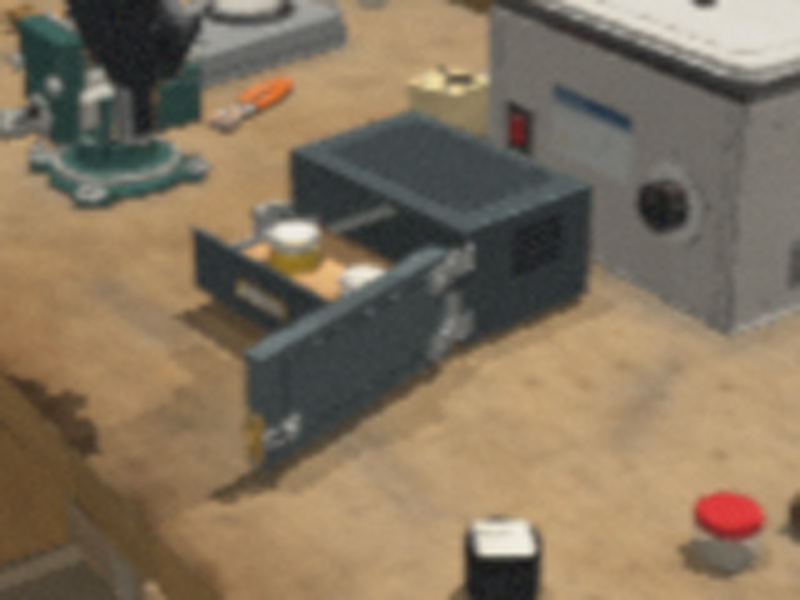

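Request:
{"api": "apply_moves", "payload": {"deltas": [[[8,-10,-30,0,0,0],[8,-11,-40,0,0,0],[4,0,-35,0,0,0],[5,0,-15,0,0,0],[5,1,0,0,0,0]]]}}

```text
clock: 8.35
position: [0.4356, -0.1063, 0.0561]
tool_rot: [-90.0, -0.1, -174.7]
contact_force: [0.5, 0.4, -0.0]
gripper_width: -0.0002
```

Request:
{"api": "apply_moves", "payload": {"deltas": [[[10,1,0,0,0,0],[10,1,0,0,0,0],[5,0.5,0,0,0,0],[5,0.5,0,0,0,0],[5,0.5,0,0,0,0]]]}}

```text
clock: 8.98
position: [0.4702, -0.1032, 0.0563]
tool_rot: [-90.0, -0.0, -174.7]
contact_force: [-1.8, 0.2, 0.2]
gripper_width: -0.0002
```

Request:
{"api": "apply_moves", "payload": {"deltas": [[[5,0.5,0,0,0,0],[6,0.6,0,0,0,0],[7,0.6,0,0,0,0],[7,0.6,0,0,0,0],[7,0.6,0,0,0,0]]]}}

```text
clock: 9.6
position: [0.5025, -0.1001, 0.0562]
tool_rot: [-90.0, -0.0, -174.7]
contact_force: [-3.1, 0.4, -0.0]
gripper_width: 0.0
```

Request:
{"api": "apply_moves", "payload": {"deltas": [[[7,0.6,0,0,0,0],[7,0.6,0,0,0,0],[7,0.6,0,0,0,0],[7,0.6,0,0,0,0],[6,0.6,0,0,0,0]]]}}

```text
clock: 10.22
position: [0.5365, -0.0972, 0.0562]
tool_rot: [-90.0, -0.0, -174.7]
contact_force: [-1.4, 1.3, 0.5]
gripper_width: -0.0004
```

Request:
{"api": "apply_moves", "payload": {"deltas": [[[5,0.5,0,0,0,0],[4,0.4,0,0,0,0],[2,0.2,0,0,0,0],[1,0.1,0,0,0,0]]]}}

```text
clock: 10.72
position: [0.5482, -0.0961, 0.0563]
tool_rot: [-90.0, -0.0, -174.7]
contact_force: [-2.8, 1.0, 0.3]
gripper_width: -0.0001
```

Request:
{"api": "apply_moves", "payload": {"deltas": [[[2,0.2,0,0,0,0],[2,0.2,0,0,0,0],[1,0.1,0,0,0,0],[1,0.1,0,0,0,0],[0,0,0,0,0,0]]]}}

```text
clock: 11.35
position: [0.5543, -0.0955, 0.0563]
tool_rot: [-90.0, 0.0, -174.7]
contact_force: [-1.6, 0.4, -1.3]
gripper_width: 0.0001
```

Request:
{"api": "apply_moves", "payload": {"deltas": [[[1,0.1,0,0,0,0],[1,0.1,0,0,0,0],[1,0.1,0,0,0,0],[0,0,0,0,0,0]]]}}

```text
clock: 11.85
position: [0.5562, -0.0953, 0.0561]
tool_rot: [-90.0, -0.1, -174.7]
contact_force: [-8.0, 0.2, 6.0]
gripper_width: 0.0004
```

Request:
{"api": "apply_moves", "payload": {"deltas": [[[1,0.1,0,0,0,0],[0.5,0,0,0,0,0],[0,0,0,0,0,0]]]}}

```text
clock: 12.22
position: [0.5564, -0.0953, 0.0559]
tool_rot: [-90.0, -0.3, -174.7]
contact_force: [-17.8, 0.3, 12.8]
gripper_width: -0.0001
```

Request:
{"api": "apply_moves", "payload": {"deltas": [[[-10,-1,0,0,0,0],[-30,-2,0,0,0,0],[-15,-2,30,0,0,0],[0,-15,50,0,0,0],[0,-25,35,0,0,0]]]}}

```text
clock: 12.85
position: [0.504, -0.1401, 0.1735]
tool_rot: [-90.0, 0.1, -174.6]
contact_force: [0.2, -0.3, -0.1]
gripper_width: -0.0001
```

Request:
{"api": "apply_moves", "payload": {"deltas": [[[-15,-40,0,0,0,0],[-15,-50,0,0,0,0],[-13,-40,0,0,0,0],[0,0,0,0,0,0]]]}}

```text
clock: 13.35
position: [0.4592, -0.2732, 0.1713]
tool_rot: [-89.9, 0.0, -175.0]
contact_force: [0.4, -0.2, 0.2]
gripper_width: 0.0005
```

Run:
```python
from h import *
s=grab_frame("side")[:,:,::-1];t=grab_frame("top")[:,:,::-1]
o=r.get_obs();p=o["position"];print(p,o["contact_force"],o["clock"])
a=cv2.resize(s[190:270,230:310],(400,400),interpolation=cv2.INTER_CUBIC);b=cv2.resize(t[155:245,235:325],(400,400),interpolation=cv2.INTER_CUBIC)
cv2.imwrite("pics/s5.png",np.hstack([a,b]))
H=np.array([.565,-.184])
for th in(1.775,1.5,1.25,1.,.75,.5,.3,.2,.1,0):
    f=np.radians(95.3)+th;d=np.array([np.cos(f),np.sin(f)]);n=np.array([-d[1],d[0]])
    print(th,np.round(H+.135*d+.008*n,4),np.round(H+.135*d+.026*n,4))
```

```text
[ 0.46064358 -0.26996022  0.17126861] [0.31921028 0.72517149 0.70259846] 13.45
1.775 [ 0.4382 -0.2311] [ 0.4435 -0.2483]
1.5 [ 0.4302 -0.1949] [ 0.4306 -0.2129]
1.25 [ 0.4317 -0.1612] [ 0.4276 -0.1788]
1.0 [ 0.4415 -0.129 ] [ 0.4332 -0.1449]
0.75 [ 0.4589 -0.1001] [ 0.4469 -0.1135]
0.5 [ 0.483  -0.0765] [ 0.468  -0.0865]
0.3 [ 0.506  -0.0623] [ 0.4893 -0.0692]
0.2 [ 0.5184 -0.057 ] [ 0.5012 -0.0622]
0.1 [ 0.5313 -0.053 ] [ 0.5137 -0.0565]
0 [ 0.5446 -0.0503] [ 0.5266 -0.052 ]
```

View pics/s5.png

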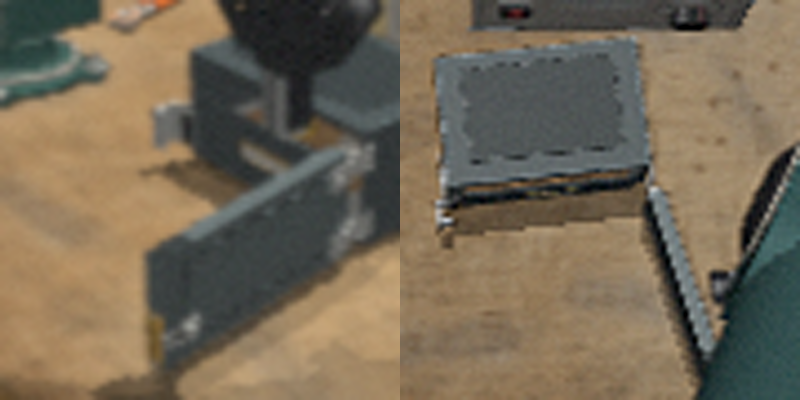

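Request:
{"api": "apply_moves", "payload": {"deltas": [[[-3,-3,-40,0,0,0],[-3,-2,-40,0,0,0],[-3,0,-23,0,0,0],[-2,5,0,0,0,0],[-2,6,0,0,0,0]]]}}

```text
clock: 14.08
position: [0.4483, -0.2632, 0.0692]
tool_rot: [-90.0, 0.1, -174.6]
contact_force: [0.5, -0.1, 1.4]
gripper_width: 0.0005
```

Request:
{"api": "apply_moves", "payload": {"deltas": [[[-3,8,0,0,0,0],[-3,8,0,0,0,0],[-4,10,0,0,0,0],[-3,10,0,0,0,0],[-2,10,0,0,0,0]]]}}

```text
clock: 14.7
position: [0.4324, -0.2174, 0.0683]
tool_rot: [-90.0, -0.0, -174.7]
contact_force: [0.3, -1.2, 0.3]
gripper_width: -0.0
```

Request:
{"api": "apply_moves", "payload": {"deltas": [[[-2,9,0,0,0,0],[-2,10,0,0,0,0],[-1,10,0,0,0,0],[0,10,0,0,0,0],[1,10,0,0,0,0]]]}}

```text
clock: 15.32
position: [0.4286, -0.1684, 0.0682]
tool_rot: [-90.0, -0.0, -174.7]
contact_force: [0.9, -1.5, 0.8]
gripper_width: 0.0001
```

Request:
{"api": "apply_moves", "payload": {"deltas": [[[2,9,0,0,0,0],[3,9,0,0,0,0],[3,9,0,0,0,0],[4,8,0,0,0,0],[4,8,0,0,0,0]]]}}

```text
clock: 15.95
position: [0.4449, -0.1256, 0.0683]
tool_rot: [-90.0, -0.0, -174.7]
contact_force: [-0.6, -0.9, -0.0]
gripper_width: 0.0001
```

Request:
{"api": "apply_moves", "payload": {"deltas": [[[5,7,0,0,0,0],[5,7,0,0,0,0],[5,6,0,0,0,0],[5,5,0,0,0,0],[5,4,0,0,0,0]]]}}

```text
clock: 16.58
position: [0.4699, -0.0968, 0.0682]
tool_rot: [-90.0, -0.0, -174.7]
contact_force: [-0.3, -0.2, -0.2]
gripper_width: 0.0002
```

Run:
```python
from h import *
s=grab_frame("side")[:,:,::-1]
o=r.get_obs();p=o["position"];print(p,o["contact_force"],o["clock"])
cv2.imwrite("pics/s6.png",cv2.resize(s[180:270,220:320],(700,630),interpolation=cv2.INTER_CUBIC)[:600])
```

```text
[ 0.47053236 -0.09625427  0.06829796] [-0.09859534  0.83946831 -0.42387153] 16.625
```

View pics/s6.png

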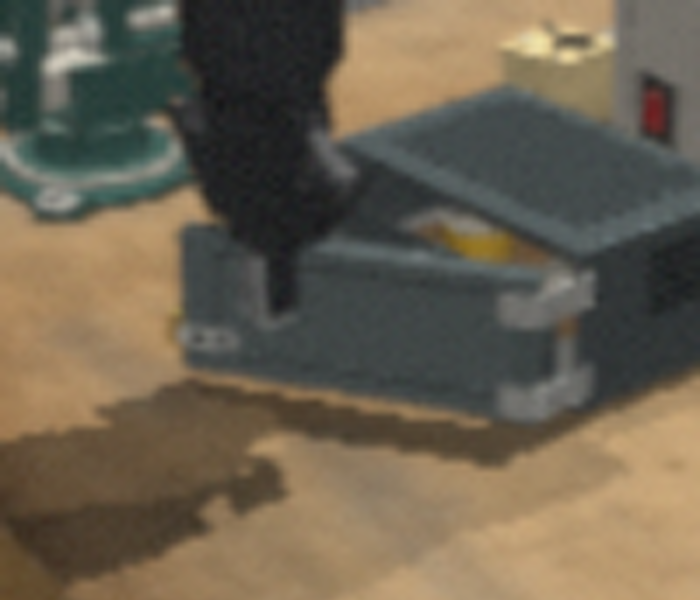

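Run:
```python
from h import *
s=cv2.imread("pics/s6.png")
for n,x in(("yl bot",(.618,-.054,.025)),("yl body",(.618,-.054,.036)),("yl lid",(.618,-.054,.055)),("wh mid",(.626,-.128,.037)),("wh lid",(.626,-.128,.049)),("tray plate mid",(.568,-.095,.06)),("plate R",(.575,-.173,.06)),("plate L",(.561,-.017,.06)),("roof fr",(.583,-.183,.088)),("roof fl",(.5655,-.006,.088))):
    p=proj("side",np.array(x));print(n,np.round(p,1),"crop",np.round((p-[220,180])*7))
c=cv2.resize(s[160:300,380:600],(800,509));cv2.imwrite("pics/s6b.png",c)
```

```text
yl bot [288.1 216.4] crop [477. 254.]
yl body [288.1 213.5] crop [477. 235.]
yl lid [288.1 208.6] crop [477. 200.]
wh mid [302.8 220.3] crop [580. 282.]
wh lid [302.9 217. ] crop [580. 259.]
tray plate mid [283.  214.8] crop [441. 244.]
plate R [298.8 222.8] crop [551. 300.]
plate L [268.7 207.5] crop [341. 193.]
roof fr [302.8 215.3] crop [580. 247.]
roof fl [267.9 198.9] crop [335. 132.]
```

View pics/s6b.png

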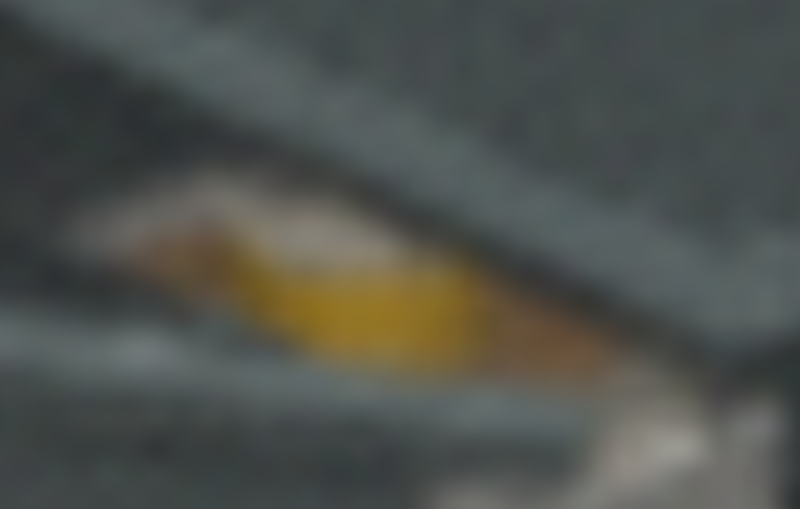

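Request:
{"api": "apply_moves", "payload": {"deltas": [[[5,7,0,0,0,0],[5,7,0,0,0,0],[5,6,0,0,0,0],[5,5,0,0,0,0],[4,4,0,0,0,0]]]}}

```text
clock: 17.25
position: [0.494, -0.0677, 0.0683]
tool_rot: [-90.0, 0.0, -174.7]
contact_force: [1.2, 0.1, 0.2]
gripper_width: 0.0
```

Request:
{"api": "apply_moves", "payload": {"deltas": [[[4,4,0,0,0,0],[4,3,0,0,0,0],[3,3,0,0,0,0],[3,2,0,0,0,0],[0,0,0,0,0,0]]]}}

```text
clock: 17.88
position: [0.5078, -0.0559, 0.0683]
tool_rot: [-90.0, 0.0, -174.7]
contact_force: [-0.3, -0.1, -1.0]
gripper_width: 0.0
```

Now slow steps along the locker's x.

Request:
{"api": "apply_moves", "payload": {"deltas": [[[1.5,0.3,0,0,0,0],[1.5,0.3,0,0,0,0],[1.5,0.3,0,0,0,0],[1.5,0.3,0,0,0,0],[1,0.1,0,0,0,0]]]}}

```text
clock: 18.5
position: [0.5147, -0.0548, 0.0683]
tool_rot: [-90.0, 0.0, -174.7]
contact_force: [-0.2, 0.8, -0.3]
gripper_width: 0.0
```

Request:
{"api": "apply_moves", "payload": {"deltas": [[[1,0.2,0,0,0,0],[1,0.2,0,0,0,0],[1,0.2,0,0,0,0],[0,0,0,0,0,0]]]}}

```text
clock: 19.0
position: [0.5177, -0.0542, 0.0683]
tool_rot: [-90.0, 0.0, -174.7]
contact_force: [0.0, 0.1, -0.2]
gripper_width: 0.0
```

Request:
{"api": "apply_moves", "payload": {"deltas": [[[0.7,0.1,0,0,0,0],[0.7,0.1,0,0,0,0],[0.7,0.1,0,0,0,0],[0,0,0,0,0,0]]]}}

```text
clock: 19.5
position: [0.5198, -0.0539, 0.0683]
tool_rot: [-90.0, 0.0, -174.7]
contact_force: [0.0, 0.2, -0.2]
gripper_width: -0.0001
```

Request:
{"api": "apply_moves", "payload": {"deltas": [[[0.7,0.1,0,0,0,0],[0.7,0.1,0,0,0,0],[0.7,0.1,0,0,0,0],[0,0,0,0,0,0]]]}}

```text
clock: 20.0
position: [0.5219, -0.0536, 0.0682]
tool_rot: [-90.0, 0.0, -174.7]
contact_force: [-0.6, -0.2, -0.3]
gripper_width: 0.0003
```

Request:
{"api": "apply_moves", "payload": {"deltas": [[[0.7,0.1,0,0,0,0],[0.7,0.1,0,0,0,0],[0.7,0.1,0,0,0,0],[0,0,0,0,0,0]]]}}

```text
clock: 20.5
position: [0.524, -0.0533, 0.0683]
tool_rot: [-90.0, 0.0, -174.7]
contact_force: [-0.2, -0.7, -0.7]
gripper_width: 0.0004
```

Request:
{"api": "apply_moves", "payload": {"deltas": [[[0.5,0,0,0,0,0],[0.5,0,0,0,0,0],[0.5,0,0,0,0,0],[0,0,0,0,0,0]]]}}

```text
clock: 21.0
position: [0.5255, -0.0533, 0.0683]
tool_rot: [-90.0, 0.0, -174.7]
contact_force: [0.2, 0.1, -0.4]
gripper_width: 0.0003
```

Request:
{"api": "apply_moves", "payload": {"deltas": [[[0.6,0,0,0,0,0],[0.6,0.1,0,0,0,0],[0.6,0,0,0,0,0],[0,0,0,0,0,0]]]}}

```text
clock: 21.5
position: [0.5269, -0.0532, 0.0682]
tool_rot: [-90.0, -0.0, -174.7]
contact_force: [-5.1, 0.8, 2.2]
gripper_width: -0.0003
```

Request:
{"api": "apply_moves", "payload": {"deltas": [[[0.6,0,0,0,0,0],[0.6,0.1,0,0,0,0],[0.6,0,0,0,0,0],[0,0,0,0,0,0]]]}}

```text
clock: 22.0
position: [0.5287, -0.0529, 0.0682]
tool_rot: [-90.0, -0.0, -174.7]
contact_force: [-4.8, 1.1, 3.6]
gripper_width: 0.0002
```

Request:
{"api": "apply_moves", "payload": {"deltas": [[[0.5,0,0,0,0,0],[0.5,0,0,0,0,0],[0.5,0,0,0,0,0],[0,0,0,0,0,0]]]}}

```text
clock: 22.5
position: [0.53, -0.0527, 0.0681]
tool_rot: [-90.0, -0.1, -174.7]
contact_force: [-5.8, 2.3, 4.2]
gripper_width: -0.0
```

Request:
{"api": "apply_moves", "payload": {"deltas": [[[0.5,0,0,0,0,0],[0.5,0,0,0,0,0],[0,0,0,0,0,0]]]}}

```text
clock: 22.88
position: [0.5312, -0.0527, 0.0681]
tool_rot: [-90.0, -0.0, -174.7]
contact_force: [-4.6, 2.2, -0.1]
gripper_width: -0.0001
```

Request:
{"api": "apply_moves", "payload": {"deltas": [[[0.5,0,0,0,0,0],[0.5,0,0,0,0,0],[0,0,0,0,0,0]]]}}

```text
clock: 23.25
position: [0.533, -0.0532, 0.0684]
tool_rot: [-90.0, 0.1, -174.7]
contact_force: [-0.3, -0.2, 0.9]
gripper_width: 0.0001
```

Request:
{"api": "apply_moves", "payload": {"deltas": [[[0.5,0,0,0,0,0],[0,0,0,0,0,0]]]}}

```text
clock: 23.5
position: [0.5331, -0.0531, 0.0683]
tool_rot: [-90.0, 0.0, -174.7]
contact_force: [-0.2, -0.8, -0.8]
gripper_width: -0.0001
```

Request:
{"api": "apply_moves", "payload": {"deltas": [[[0.5,0,0,0,0,0],[0.5,0,0,0,0,0],[0,0,0,0,0,0]]]}}

```text
clock: 23.88
position: [0.5339, -0.0531, 0.0682]
tool_rot: [-90.0, -0.0, -174.7]
contact_force: [-1.5, -0.5, 0.9]
gripper_width: 0.0001
```

Request:
{"api": "apply_moves", "payload": {"deltas": [[[0.5,0,0,0,0,0],[0,0,0,0,0,0]]]}}

```text
clock: 24.12
position: [0.5342, -0.053, 0.0682]
tool_rot: [-90.0, -0.0, -174.7]
contact_force: [-4.3, 0.7, 3.7]
gripper_width: 0.0
```

Request:
{"api": "apply_moves", "payload": {"deltas": [[[0.5,0,0,0,0,0],[0,0,0,0,0,0]]]}}

```text
clock: 24.38
position: [0.5345, -0.0531, 0.0682]
tool_rot: [-90.0, -0.1, -174.7]
contact_force: [-6.9, 0.0, 5.4]
gripper_width: -0.0001
```

Request:
{"api": "apply_moves", "payload": {"deltas": [[[-3,0,0,0,0,0],[-10,-1,0,0,0,0],[-30,-2,0,0,0,0],[-30,-10,30,0,0,0],[-10,-20,40,0,0,0]]]}}

```text
clock: 25.0
position: [0.4496, -0.0859, 0.1384]
tool_rot: [-90.0, -0.1, -174.6]
contact_force: [1.1, -1.0, -0.2]
gripper_width: 0.0002
```

Request:
{"api": "apply_moves", "payload": {"deltas": [[[0,-40,20,0,0,0],[0,-50,0,0,0,0],[0,-50,0,0,0,0],[0,-50,0,0,0,0],[-10,-50,0,0,0,0]]]}}

```text
clock: 25.62
position: [0.4418, -0.3275, 0.1583]
tool_rot: [-90.0, 0.0, -174.6]
contact_force: [0.9, 1.5, 0.1]
gripper_width: 0.0002
```

Run:
```python
from h import *
s=grab_frame("side")[:,:,::-1];t=grab_frame("top")[:,:,::-1]
o=r.get_obs();p=o["position"];print(p,o["contact_force"],o["clock"])
a=cv2.resize(s[180:280,225:325],(400,400),interpolation=cv2.INTER_CUBIC);b=cv2.resize(t[155:255,235:335],(400,400),interpolation=cv2.INTER_CUBIC)
cv2.imwrite("pics/s7.png",np.hstack([a,b]))
```

```text
[ 0.43951693 -0.33125198  0.15818534] [-0.18906128  1.56309224  0.16475463] 25.725
```

View pics/s7.png

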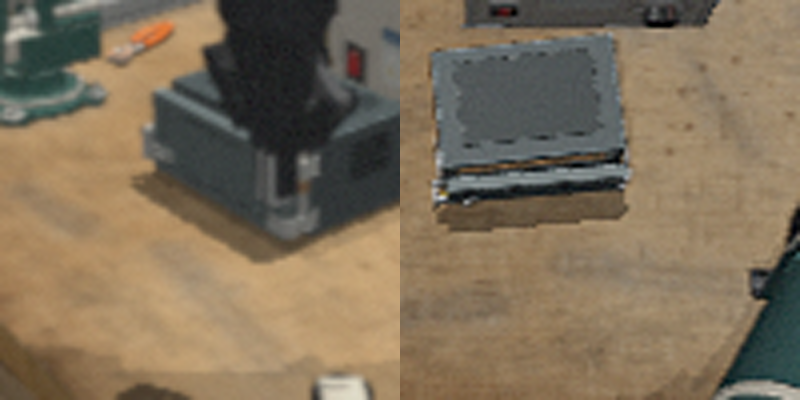

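Run:
```python
from h import *
r.finish_job()
```

```text
the job is handed in; nothing more can be done
```

The stones are locked away and the job is handed in, at about 26 s of the 72 s allowed.

- **Jar:** the yellow jar went into the empty seat. The seat floor was felt at 6 N, at the expected height. After the tray was in, a picture through the gap showed the jar upright where it should be.
- **Tray:** it was pushed in about 88 mm until it met its stop, with about 18 N of force along the push. The white jar travelled in with it. The top picture showed the front plate just ahead of the roof edge.
- **Door:** it was pushed in steps of 0.7 mm or less once it neared the latch.
  - The force rose to about 5–6 N while the bolt rode over the strike, then dropped to about 0 at the snap.
  - It climbed again to about 7 N against the buffer. No reading in the slow push came near 20 N.
- **Last check:** with the gripper withdrawn and touching nothing, the last picture shows the door closed flush.

Two things are not directly confirmed:

- **Bolt:** I did not see it behind the strike. The latch is judged from the force drop and from the door staying shut.
- **Standing jars:** I did not measure the black and red-lidded jars again at the end, but nothing touched them.

No checks failed or disagreed. The only oddity was that the fingers read about 32.5 mm on a 35–36 mm jar, yet the grip held throughout.

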